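# Switch on the plug-in globe lamp at the drawing table

## Task

Switch on the little globe lamp on the drawing table: push down the raised outer end of the black rocker on the lamp's own socket module until it tips over and stays, then take the hand away. Leave the switches of the charger block and of the dial timer off.

Things in the scene. Friction and masses are not known exactly. Their poses are not given: they have to be found in the camera images.
- lamp_press (a point): Where to push: on the top face of the lamp module's rocker as found (off), mid-width, on its raised half, 75 mm above the table. Fixed to the module (does not follow the rocker). x level, from rocker to lamp; y level, along the rocker's pivot; z up. The pivot is 14 mm to +x and 12 mm below, the raised end 8 mm to -x. The lamp is a white ball, 50 mm across, 78 mm to +x, top 45 mm above this point.
- lamp_switch (a joint): The lamp module's rocker, a black paddle 48 (x) x 34 (y) mm. 0 = off, as found: outer end (away from lamp) raised. 0.5 rad = on: outer end fully down. The face under the push point drops 8 mm in all (a flat 20 mm tip goes 5 to 6 mm down before the hard stop); the push meets 3 to 4 N at first, fading to none half-way, where the rocker snaps over and stays.
- charger_switch (a joint): Bystander: the same rocker, same sense, on the module of the charger block (white, 52 x 56 x 42 mm high). Stays 0 = off. The three modules are fixed white boxes 140 (x) x 86 (y) x 45 mm, side by side at 95 mm pitch on a 12 mm high rail, in any order; their tops lie 18 mm below the push point.
- timer_switch (a joint): Bystander: the same rocker, same sense, on the module of the flat round dial timer (56 mm across, 35 mm high). Stays 0 = off.

How it is judged:
At the end, for the whole second after the job is handed in: The lamp's rocker rests in the on position (over 0.4 of its 0.5 rad), and the charger's and the timer's rockers rest off (under 0.1 rad) (value of joint lamp_switch above 0.4 rad and value of joint each of charger_switch, timer_switch below 0.1 rad); the robot touches nothing.
It fails at once if the charger's or the timer's switch is tipped over (value of joint any of charger_switch, timer_switch above 0.3 rad).
It also fails if it takes over 32 s, if anything falls off the work surface, if the arm or the gripper's body presses on something with over 40 N, if the wrist force passes 120 N, or if a joint passes its speed limit or range.

## Robot

A 6-joint arm with a two-finger parallel gripper is mounted at the origin on the work surface. World frame = base frame: x ahead of the robot, y to its left, z up, the work surface at z = 0. Lengths are in m, angles in rad, forces in N, time in s.
With the tool pointing down it reaches from about 0.35 to 0.775 m from the base axis. Payload 7.3 kg.
Tool frame: the origin (TCP) lies at the very end of the fingers, on their centre line; the grasp point (between the pads) lies 19 mm behind it; z points along the fingers, y is the line along which they close (so a half turn about z gives the same grasp; the last joint's range is limited). The gripper opens to 92 mm and grips with 3 to 60 N. Pads are 19 mm wide; open, the fingers measure 130 mm over their backs; the gripper's body (75 mm by 190 mm) begins 47 mm behind the grasp point.
Start: joints at [-1.403, 0.342, 1.524, -0, 1.275, -0.146], TCP at [0.162, -0.499, 0.227] pointing down, gripper open.
Joint ranges: [-2.53, 2.53], [-0.77, 2.02], [0.04, 2.7], [-1, 4.14], [0.28, 2.66], [-3.11, 3.11]. Speed limits (rad/s): [2.57, 2.57, 3.14, 3.14, 3.14, 3.14].

## Interface

Orientations are given as [roll, pitch, yaw] about the fixed x, y, z axes, in that order (R = Rz(yaw) Ry(pitch) Rx(roll)).
In Python, from cell import robot gives the robot as it stands.
- The arm moves only by the tool apply_moves, never from a script. Its argument "motion" is text: rows parted by semicolons, each of 7 numbers parted by spaces: the opening in per cent of the stroke, from 0 (shut) to 100 (fully open), then the shift along the tool's x, y, z in cm, then the turn, a rotation vector about the tool's x, y, z in rad. A call has 1 to 20 rows; each row shifts and turns the commanded pose from where the row before left it, along the tool's axes as they then stand; what a row does not reach is not made up. A row lasts 1/8 s, in which the tool goes at most 62.5 mm and 10.7 degrees, less where a joint would pass 70% of its speed; a pose out of reach is approached as far as the arm can. A call with a gripper value outside its range is refused whole. The fingers move at their own pace and stop on an object; "force" is the grip in N (left out, the last holds). Time passes only in rows, so rows that do not move let the fingers close. It gives the time, the measured TCP pose, the force, the opening and the grip force at its end, in the units of the state.
- robot.observe(): the state, without advancing time (a new reading comes with each control period).
- robot.read_camera(name): name is "scene" or "side" or "wrist"; returns a dict with "img" (400x640x3 uint8, red, green, blue), "fovy" (degrees; the focal length in pixels is half the picture's height over the tangent of half this angle, whatever the lens; pixels are square), "cx", "cy" (the principal point, pixels), "k1" (the pictures are not rectified: a ray, as slopes to the right and down, at radius r is drawn at 1 + k1 r^2 times it, then the intrinsics apply), "R" (3x3) and "t" (3): a world point X has camera coordinates R X + t; the wrist camera has in their place "hand_eye" (4x4, takes a point from camera to tool coordinates, whose origin is the TCP and whose axes are the flange's). Camera axes: x right, y down, z forward; pixel columns grow to the right and rows downward; lengths in m; the calibration is good to about 2 mm. A picture is of the moment at which its call begins: read the wrist's pose just before it. There is no depth.
- robot.hand_in(): hands the job in; it is judged then, once.
Trained networks look in a picture, given as the dict that the camera call returned (one of the last four; its "shot" number tells which), for a name from the list of things; names that differ only in an ending like _2 or _b are one class to them, and where a whole thing is asked for, a point or a joint stands for the part that bears it (a point fixed in the world has none). Each returns a list of dicts, best first, with "score" (0 to 1); they miss things now and then, are a little off and sometimes report something else, mostly with a low value. They report only what shows in the picture. A call takes as long as a camera call.
- robot.search_frame(target, picture): "centre" ([x, y, z] in m, in world coordinates, good to about 4 mm: the middle of the surface that is visible of it).
- robot.trace(target, picture): "pixels" (400x640 bool, what is visible of it).
The state is a dict: "time": time; "qpos": joint angles; "qvel": joint speeds; "joint_efforts": joint torques, N m; "tool_pos": TCP position; "tool_rot": TCP orientation; "contact_force": force on the tool from outside, world axes, zero at the start; "torque": the same for the moment, N m; "opening": finger opening in m; "grip_force": force on a finger pad.
Only numpy, scipy, OpenCV 4.12 (cv2) and the standard library are available. Lean on these libraries where they do the work, as an engineer would, in place of code of your own. Each camera call takes 0.05 s, during which the arm holds its last target. There are 200 camera calls.

## Working session

There is one attempt and no reset: what is moved stays moved. The work goes in short steps, Python scripts to look and compute and a tool call to move; the robot and the scene stay as the last step left them, time stands still between calls to the robot, and variables do not carry over. Pictures are saved under pics/ and viewed, at most 10 in all, crops included, and the job is handed in when it is done.

Besides the shell and the picture viewer there is one more tool, called after "Request:" as name(argument=value, ...) on one line, values as JSON. apply_moves: Moves the arm, as the interface text tells. Its arguments: {"type":"object","properties":{"motion":{"type":"string"},"force":{"type":"number"}},"required":["motion"]}

```bash
mkdir -p pics; ls; python3 - <<'E'
from cell import robot
import cv2,numpy as np
s=robot.observe();print(s['time'],s['tool_pos'],s['tool_rot'],s['opening'])
for c in ['scene','side']:
    p=robot.read_camera(c);cv2.imwrite(f'pics/{c}0.png',p['img'][:,:,::-1])
    print(c,p['fovy'],p['cx'],p['cy'],p['k1'],np.round(-p['R'].T@p['t'],3))
    for n in ['lamp_press','lamp_switch','charger_switch','timer_switch']:
        try: print(n,[(np.round(d['centre'],3),round(d['score'],2)) for d in robot.search_frame(n,p)][:4], [(np.round(np.argwhere(d['pixels']).mean(0)[::-1]),int(d['pixels'].sum()),round(d['score'],2)) for d in robot.trace(n,p)][:4])
        except Exception as e: print(n,e)
print(robot.observe()['time'])
E
```

```text
pics
0.0 [ 0.16199232 -0.49894323  0.22604478] [-3.14005483e+00 -2.07384393e-04  3.13762215e-01] 0.09187917557698878
scene 54.040662241303096 317.93128047694665 192.83618817870106 -0.06297667870967913 [ 0.998 -0.095  0.61 ]
lamp_press [(array([0.573, 0.068, 0.058]), 0.68)] [(array([339., 218.]), 3244, 0.56)]
lamp_switch [(array([0.496, 0.072, 0.076]), 0.74)] [(array([333., 190.]), 271, 0.75)]
charger_switch [(array([ 0.5  , -0.02 ,  0.073]), 0.85)] [(array([285., 197.]), 254, 0.57)]
timer_switch [(array([ 0.498, -0.111,  0.07 ]), 0.56)] [(array([236., 208.]), 468, 0.79)]
side 44.96641561448871 313.5668710747506 196.707987071951 -0.056300841055005844 [0.307 0.589 0.664]
lamp_press [(array([0.529, 0.097, 0.061]), 0.59)] [(array([311., 236.]), 4676, 0.59)]
lamp_switch [(array([0.499, 0.083, 0.068]), 0.85)] [(array([330., 231.]), 529, 0.86)]
charger_switch [(array([ 0.501, -0.01 ,  0.071]), 0.59)] [(array([351., 196.]), 372, 0.83)]
timer_switch [(array([ 0.498, -0.106,  0.069]), 0.71), (array([ 0.503, -0.007,  0.072]), 0.24)] [(array([370., 166.]), 314, 0.81)]
0.9
```

View pics/scene0.png

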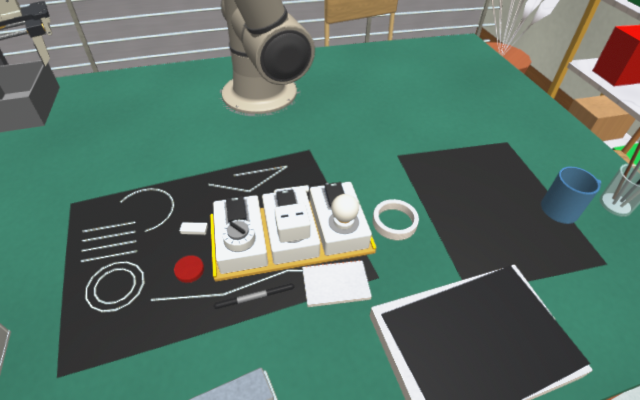

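View pics/side0.png

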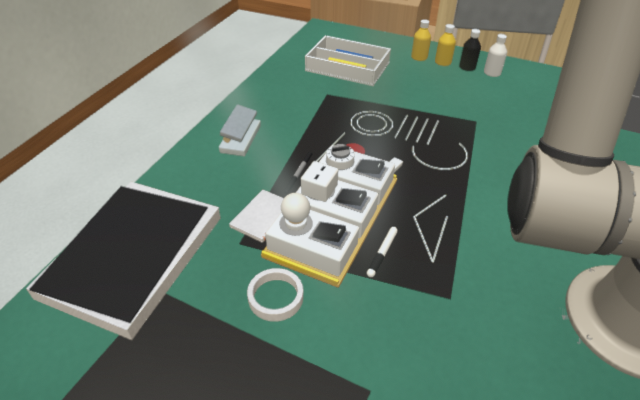

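The lamp (white ball, scene (346,207), side (295,208)) is on the +y module, the charger is in the middle and the dial timer is at -y. The rockers are on the robot side, so x_module is roughly world +x. Next I'll triangulate from the masks in both views.

```bash
cat > h.py <<'E'
import numpy as np,cv2
from scipy.spatial.transform import Rotation as Ro
def intr(p):
    f=200/np.tan(np.radians(p['fovy'])/2);return np.array([[f,0,p['cx']],[0,f,p['cy']],[0,0,1.]])
def ext(p,s=None):
    if 'R' in p: return np.array(p['R']),np.array(p['t'])
    T=np.eye(4);T[:3,:3]=Ro.from_euler('xyz',s['tool_rot']).as_matrix();T[:3,3]=s['tool_pos']
    W=np.linalg.inv(T@np.array(p['hand_eye']));return W[:3,:3],W[:3,3]
def ray(p,uv,s=None):
    d=np.array([p['k1'],0,0,0,0.])
    x=cv2.undistortPoints(np.array([[uv]],float),intr(p),d)[0,0]
    R,t=ext(p,s);return -R.T@t,R.T@np.array([x[0],x[1],1])
def atz(p,uv,z,s=None):
    o,d=ray(p,uv,s);return o+d*(z-o[2])/d[2]
def tri(rs):
    A=0;b=0
    for o,d in rs:
        d=d/np.linalg.norm(d);M=np.eye(3)-np.outer(d,d);A=A+M;b=b+M@o
    return np.linalg.solve(A,b)
E
python3 - <<'E'
from cell import robot
from h import *
P={c:robot.read_camera(c) for c in ['scene','side']}
for n in ['lamp_switch','charger_switch','timer_switch']:
    rs=[]
    for c,p in P.items():
        m=robot.trace(n,p)[0]['pixels'];uv=np.argwhere(m).mean(0)[::-1];rs.append(ray(p,uv))
        print(n,c,uv.round(),np.round(atz(p,uv,.066),3))
    print(np.round(tri(rs),4))
print('ball',tri([ray(P['scene'],(346,207)),ray(P['side'],(295,208))]))
E
```

```text
lamp_switch scene [333. 190.] [0.49  0.076 0.066]
lamp_switch side [329. 231.] [0.504 0.075 0.066]
[0.5001 0.0764 0.0723]
charger_switch scene [285. 197.] [ 0.487 -0.018  0.066]
charger_switch side [351. 197.] [ 0.5   -0.02   0.066]
[ 0.4967 -0.0168  0.0728]
timer_switch scene [236. 208.] [ 0.493 -0.112  0.066]
timer_switch side [370. 166.] [ 0.499 -0.117  0.066]
[ 0.4974 -0.1118  0.0703]
ball [0.56572731 0.07736195 0.09812532]
```

Request:
apply_moves(motion="0 0 0 -1 0 0 0.157; 0 0 0 -1 0 0 0.157; 0 2.3 -4.1 0 0 0 0; 0 2.3 -4.1 0 0 0 0; 0 2.3 -4.1 0 0 0 0; 0 2.3 -4.1 0 0 0 0; 0 2.3 -4.1 0 0 0 0; 0 2.3 -4.1 0 0 0 0; 0 2.3 -4.1 0 0 0 0; 0 2.3 -4.1 0 0 0 0; 0 2.3 -4.1 0 0 0 0; 0 2.3 -4.1 0 0 0 0; 0 2.3 -4.1 0 0 0 0; 0 2.3 -4.1 0 0 0 0; 0 2.3 -4.1 0 0 0 0; 0 2.3 -4.1 0 0 0 0; 0 0 0 0 0 0 0; 0 0 0 0 0 0 0", force=20)

```text
time: 3.55
tool_pos: [0.4838, 0.0744, 0.2465]
tool_rot: [3.141, 0.001, 0.0]
contact_force: [-0.4, 0.3, 0.4]
opening: 0.0002
grip_force: 0.0
```

```bash
python3 - <<'E'
from cell import robot
from h import *
s=robot.observe();p=robot.read_camera('wrist')
print(s['time'],s['tool_pos'],s['tool_rot'],s['opening'],s['contact_force'])
cv2.imwrite('pics/w1.png',p['img'][:,:,::-1])
for n in ['lamp_switch','charger_switch','timer_switch']:
    for d in robot.trace(n,p)[:2]:
        c,e,a=cv2.minAreaRect(np.argwhere(d['pixels'])[:,::-1].astype(np.float32))
        print(n,round(d['score'],2),np.round(c),np.round(e),a,[np.round(atz(p,q,.069,s),3)[:2] for q in cv2.boxPoints((c,e,a))],np.round(atz(p,c,.066,s),3))
E
```

```text
3.55 [0.4838175  0.0743776  0.24646429] [3.14114200e+00 8.06184233e-04 3.99989963e-04] 0.00021279454398299839 [-0.37382955  0.29691705  0.43941551]
lamp_switch 0.79 [319. 162.] [43. 30.] 90.0 [array([0.528, 0.093]), array([0.528, 0.06 ]), array([0.479, 0.06 ]), array([0.479, 0.094])] [0.504 0.077 0.066]
charger_switch 0.75 [403. 165.] [31. 44.] 2.12109637260437 [array([ 0.476, -0.   ]), array([0.526, 0.001]), array([ 0.525, -0.034]), array([ 0.475, -0.036])] [ 0.5   -0.018  0.066]
timer_switch 0.65 [484. 168.] [32. 43.] 3.1798300743103027 [array([ 0.474, -0.093]), array([ 0.523, -0.089]), array([ 0.522, -0.126]), array([ 0.472, -0.132])] [ 0.497 -0.111  0.066]
```

View pics/w1.png

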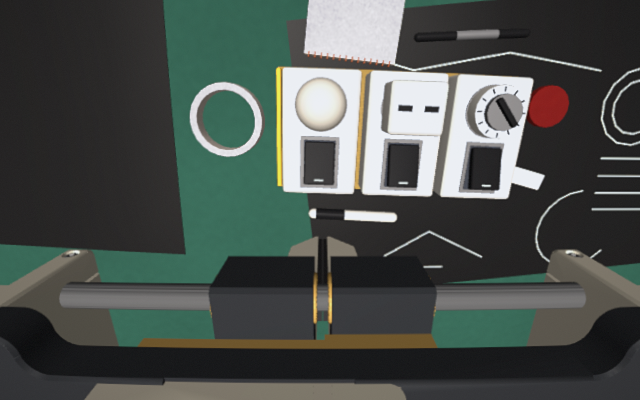

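The wrist view shows the rockers at (319,162), (403,165) and (484,168), with the ball at (320,103) on the first one. The push point is about (0.488, 0.0765), with a yaw of about -0.03. I'll descend to 12 mm above it.

Request:
apply_moves(motion="0 0.4 -0.2 2 0 0 0.03; 0 0 0 4 0 0 0; 0 0 0 4 0 0 0; 0 0 0 4 0 0 0; 0 0 0 2 0 0 0; 0 0 0 0 0 0 0; 0 0 0 0 0 0 0")

```text
time: 4.62
tool_pos: [0.4889, 0.0761, 0.0877]
tool_rot: [3.142, -0.002, -0.031]
contact_force: [-0.9, 0.1, 0.4]
opening: 0.0004
grip_force: 0.0
```

```bash
python3 - <<'E'
from cell import robot
from h import *
s=robot.observe();p=robot.read_camera('side');q=robot.read_camera('wrist')
print(s['time'],s['tool_pos'],s['tool_rot'],s['contact_force'])
a=cv2.resize(p['img'][140:300,240:420],None,fx=2,fy=2,interpolation=cv2.INTER_CUBIC);b=q['img'][60:380,120:520]
cv2.imwrite('pics/c2.png',np.hstack([a,b])[:,:,::-1])
E
```

```text
4.625 [0.4888988  0.07613172 0.08772795] [ 3.14151678e+00 -1.76337456e-03 -3.09293536e-02] [-0.90166396  0.06067226  0.43192713]
```

View pics/c2.png

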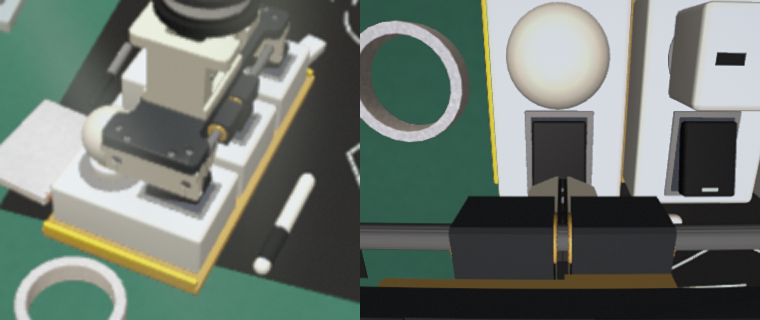

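The fingers are centred over the outer half of the lamp's rocker: in the crop the tips are at (562,185), below the paddle at (560,150). Now I'll press down slowly.

Request:
apply_moves(motion="0 -0.1 0 0.4 0 0 0; 0 0 0 0.4 0 0 0; 0 0 0 0.4 0 0 0; 0 0 0 0.2 0 0 0; 0 0 0 0.2 0 0 0; 0 0 0 0 0 0 0")

```text
time: 5.48
tool_pos: [0.4872, 0.0766, 0.0705]
tool_rot: [3.142, 0.0, -0.03]
contact_force: [0.5, 0.5, 0.9]
opening: 0.0001
grip_force: 0.0
```

Request:
apply_moves(motion="0 0 0 0.1 0 0 0; 0 0 0 0 0 0 0")

```text
time: 5.72
tool_pos: [0.4875, 0.0766, 0.0699]
tool_rot: [3.142, -0.001, -0.03]
contact_force: [-1.7, -0.1, 4.1]
opening: 0.0006
grip_force: 2.1
```

Request:
apply_moves(motion="0 0 0 0.1 0 0 0; 0 0 0 0 0 0 0")

```text
time: 5.98
tool_pos: [0.4876, 0.0766, 0.0696]
tool_rot: [3.142, -0.001, -0.03]
contact_force: [-3.5, -0.6, 11.2]
opening: 0.0004
grip_force: 5.6
```

The hard stop is reached at z = 69.6 mm and about 11 N. I'll retreat and check.

Request:
apply_moves(motion="0 0 0 -1 0 0 0; 0 0 0 -4 0 0 0; 0 0 0 -4 0 0 0; 0 0 0 -4 0 0 0; 0 0 0 -4 0 0 0; 0 0 0 0 0 0 0; 0 0 0 0 0 0 0")

```text
time: 6.85
tool_pos: [0.4868, 0.0766, 0.2381]
tool_rot: [3.141, 0.001, -0.03]
contact_force: [0.6, 0.3, 0.5]
opening: 0.0008
grip_force: 0.0
```

```bash
python3 - <<'E'
from cell import robot
from h import *
s=robot.observe();q=robot.read_camera('wrist');p=robot.read_camera('side')
print(s['time'],s['tool_pos'],s['contact_force'])
a=cv2.resize(p['img'][140:290,260:410],None,fx=2.5,fy=2.5,interpolation=cv2.INTER_CUBIC);b=cv2.resize(q['img'][60:210,270:430],None,fx=2.5,fy=2.5)
cv2.imwrite('pics/c3.png',np.hstack([a,b])[:,:,::-1])
E
```

```text
6.85 [0.48678816 0.07656376 0.23809818] [0.60416474 0.29992128 0.48377664]
```

View pics/c3.png

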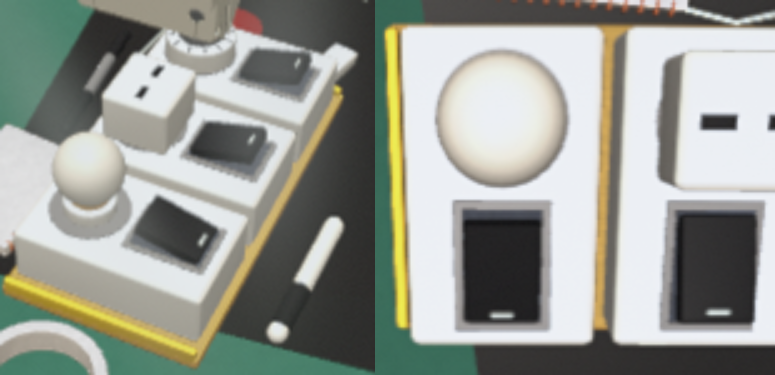

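The lamp's rocker at side crop (172,230) has tipped: its outer end is down and its lamp end is up. The charger's at (228,142) and the timer's at (275,68) still have their outer ends raised. The hand is clear.

```bash
python3 -c "
from cell import robot
print(robot.hand_in())"
```

```text
the job is handed in; nothing more can be done
None
```

The lamp's rocker is pressed over and stays on, the charger and timer switches looked untouched and off in the last picture, the hand is clear, and the job was handed in at about 7 s; no verdict came back.

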